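# Lay a kiln beam in its saddles and slide a batt across

### The arm

A 6-joint arm with a two-finger parallel gripper is mounted at the origin on the work surface. World frame = base frame: x ahead of the robot, y to its left, z up, the work surface at z = 0. Lengths are in m, angles in rad, forces in N, time in s.
With the tool pointing down it reaches from about 0.2 to 0.875 m from the base axis. Payload 3.4 kg.
Tool frame: the origin (TCP) lies midway between the tips of the shut fingers; the grasp point (between the pads) lies 19 mm behind it; z points along the fingers, y is the line along which they close (so a half turn about z gives the same grasp; the last joint's range is limited). The gripper opens to 94 mm and grips with 3 to 60 N. Pads are 16 mm wide; open, the fingers measure 119 mm over their backs; the gripper's body (75 mm by 177 mm) begins 78 mm behind the grasp point.
Start: joints at [1.22, 0.276, 1.505, -0, 1.361, -0.121], TCP at [0.131, 0.56, 0.205] pointing down, gripper open.
Joint ranges: [-2.89, 2.89], [-0.75, 2.08], [0.22, 2.7], [-1.18, 4.32], [0.11, 2.71], [-2.7, 2.7]. Speed limits (rad/s): [2.57, 2.57, 3.14, 3.14, 3.14, 3.14].

### API

Orientations are given as [roll, pitch, yaw] about the fixed x, y, z axes, in that order (R = Rz(yaw) Ry(pitch) Rx(roll)).
In Python, from workcell import bot gives the robot as it stands.
- The arm moves only by the tool apply_moves, never from a script. Its argument "increments" is a list of rows, each a list of 3 entries, a list of its own where there are three numbers: the shift along the tool's x, y, z in units of 50 mm (1.0 is 50 mm), then the turn, a rotation vector about the tool's x, y, z in units of 6 degrees (1.0 is 6 degrees), then the finger opening in mm, from 0 to 94. A call has 1 to 8 rows; each row shifts and turns the commanded pose from where the row before left it, along the tool's axes as they then stand; what a row does not reach is not made up. A row lasts 1/8 s, in which the tool goes at most 62.5 mm and 10.7 degrees, less where a joint would pass 70% of its speed; a pose out of reach is approached as far as the arm can. A call is refused whole if a number of a shift passes 1 or a number of a turn 1, either way. A call with a gripper value outside its range is refused whole. The fingers move at their own pace and stop on an object; the grip force is fixed at half the most. Time passes only in rows, so rows that do not move let the fingers close. It gives the time, the measured TCP pose, the force, the opening and the grip force at its end, in the units of the state.
- bot.sense(): the state, without advancing time (a new reading comes with each control period).
- bot.snapshot(name): name is "side" or "top"; returns (picture, depth): 480x640x3 uint8, red, green, blue; 480x640 float32, m along the optical axis (not along the pixel's ray), 0 where there is no reading.
- bot.get_calibration(name): a dict with "fx", "fy", "cx", "cy" (pixels), "R" (3x3) and "t" (3): a world point X has camera coordinates R X + t. Camera axes: x right, y down, z forward; pixel columns grow to the right and rows downward; lengths in m; the calibration is good to about 2 mm. A picture is of the moment at which its call begins. get_calibration takes no time and is no camera call.
- bot.finish_job(): hands the job in; it is judged then, once.
Trained networks look in the newest picture that a camera, given by its name, has taken for a name from the list of things; names that differ only in an ending like _2 or _b are one class to them, and where a whole thing is asked for, a point or a joint stands for the part that bears it (a point fixed in the world has none). Each returns a list of dicts, best first, with "conf" (0 to 1); they miss things now and then, are a little off and sometimes report something else, mostly with a low value. They report only what shows in the picture. A call takes as long as a camera call.
- bot.masks_of(camera, query): "mask" (480x640 bool, what is visible of it) and "rect" ([left, top, right, bottom] in pixels, round what is visible of it).
The state is a dict: "clock": time; "joint_pos": joint angles; "joint_velocities": joint speeds; "joint_efforts": joint torques, N m; "tool_pos": TCP position; "ee_rot": TCP orientation; "contact_force": force on the tool from outside, world axes, zero at the start; "wrist_torque": the same for the moment, N m; "grip_width": opening from 0.0 (shut) to 1.0 (fully open); "finger_force": force on a finger pad.
Only numpy, scipy, OpenCV 4.12 (cv2) and the standard library are available. Lean on these libraries where they do the work, as an engineer would, in place of code of your own. Each camera call takes 0.05 s, during which the arm holds its last target. There are 200 camera calls.

### The job

Finish the empty shelf level on the kiln trolley: pick up the loose dark ceramic beam from the bench and lower it gently into the two empty saddle-headed posts, so that it lies level in both saddles and sticks out about equally at each end. Then slide the top batt off the pile, without lifting it, across onto both beams until it lies flat, square to them and centred over the four posts. Let nothing fall, and leave the small bowls on the deck, the bowl with brushes and the spare post where they stand.

Things in the scene. Friction and masses are not known exactly. Their poses are not given: they have to be found in the camera images.
- trolley: Kiln trolley, fixed: firebrick deck 260 mm (its x) x 300 mm (its y) in an iron frame on four small wheels. Origin on the bench under the deck's centre; deck top 58 mm above the bench. On it stand two pairs of posts, in rows along the trolley's y, one row at x = -70 mm and one at x = +70 mm; which is the empty one varies.
- bridge_mid (a point): Point at the centre of the trolley, midway between the two rows of posts, 153 mm above the bench: the height of the tops of both beams once laid. Axes as the trolley's. The batt belongs centred here, its underside at this height.
- open_posts: Pair of cream posts fixed on the trolley deck, centres at y = -90 and +90 mm of their own frame. Each head is a saddle: floor 60 mm above the deck, 43 mm wide (x), 50 mm long (y), between cheeks 14 mm high, open towards +y and -y; head 66 mm wide over all. Origin midway between the posts at deck level. These are the empty pair, waiting for the loose beam.
- open_seat (a point): Point midway between the two empty saddles, at the height of their floors (118 mm above the bench); y runs from saddle to saddle.
- set_posts: Pair of cream posts fixed on the trolley deck, centres at y = -90 and +90 mm of their own frame. Each head is a saddle: floor 60 mm above the deck, 43 mm wide (x), 50 mm long (y), between cheeks 14 mm high, open towards +y and -y; head 66 mm wide over all. Origin midway between the posts at deck level. This pair already holds a beam like the loose one, fixed; its top is 153 mm above the bench.
- beam: The loose beam: dark grey hollow square ceramic tube, 35 x 35 mm outside, 5 mm wall, 280 mm long along its own y, about 0.5 kg, ends alike. It lies flat on the bench beside the trolley, on the side away from the pile. Origin at the centre of its underside.
- beam_mid (a point): The centre of the loose beam, 17.5 mm above its underside.
- pile: Pile of thirteen spare cream ceramic batts, 210 mm (its x) x 160 mm (its y), 156 mm high, standing on the bench beside the trolley, to its +y or its -y side (varies) and nearly parallel to it; its near side is 40 to 55 mm from the beam ends, its top 3 mm higher than the beam tops. Fixed. Origin at the centre of its underside.
- batt: The batt to slide: loose cream ceramic plate lying on top of the pile, 210 mm (its x) x 160 mm (its y) x 12 mm thick, about 0.8 kg, a little askew. Its 210 mm reaches over both beams with 17 mm to spare each side. Too wide to grip; it slides on the pile and beams under a push of less than 10 N. Origin at the centre of its underside.
- bowl_a: Small cream bowl, 58 mm wide, 36 mm high, standing on the deck between the two rows of posts. Origin at the centre of its foot. Leave alone.
- bowl_b: Another such small bowl on the deck. Leave alone.
- brush_bowl: Blue-grey bowl, 84 mm wide, 50 mm high, with two brushes in it (tips up to 90 mm high), on the bench beyond the trolley. Origin at the centre of its foot. Leave alone.
- spare_post: Spare cream ceramic post, 50 x 50 x 75 mm, upright on the bench beyond the trolley. Origin at the centre of its foot. Leave alone.

How it is judged:
By the outcome, as a careful person would: the job done as asked, in the order asked, and still so for the second after the job is handed in, with the robot touching nothing.
It also fails if it takes over 61 s, if anything falls off the work surface, if the arm or the gripper's body presses on something with over 40 N, if the wrist force passes 120 N, or if a joint passes its speed limit or range.

## Working session

There is one attempt and no reset: what is moved stays moved. The work goes in short steps, Python scripts to look and compute and a tool call to move; the robot and the scene stay as the last step left them, time stands still between calls to the robot, and variables do not carry over. Pictures are saved under pics/ and viewed, at most 10 in all, crops included, and the job is handed in when it is done.

Besides the shell and the picture viewer there is one more tool, called after "Request:" in YAML: its name, and indented under it one key for each argument. apply_moves: Moves the arm, as the interface text tells. Its arguments: {"type":"object","properties":{"increments":{"type":"array"}},"required":["increments"]}

```bash
mkdir -p pics; ls
cat > h.py <<'E'
import numpy as np, cv2
from workcell import bot
def cloud(name,depth,mask=None):
    c=bot.get_calibration(name); v,u=np.nonzero((depth>0)&(mask if mask is not None else True))
    z=depth[v,u]; P=np.c_[(u-c['cx'])*z/c['fx'],(v-c['cy'])*z/c['fy'],z]
    return (P-np.array(c['t']))@np.array(c['R']),u,v
E
python3 - <<'E'
from h import *
for n in ['side','top']:
    p,d=bot.snapshot(n); cv2.imwrite(f'pics/{n}0.png',p[:,:,::-1]); np.save(f'{n}0.npy',d)
    c=bot.get_calibration(n); print(n,np.round(-np.array(c['R']).T@c['t'],3),c['fx'])
    for q in ['beam','batt','pile','trolley','open_posts','set_posts','spare_post','brush_bowl','bowl_a']:
        for r in bot.masks_of(n,q)[:2]:
            P,_,_=cloud(n,d,r['mask'])
            print(q,round(r['conf'],2),np.round(r['rect']),np.round(np.percentile(P,[3,50,97],axis=0),3).tolist() if len(P) else '')
print(bot.sense())
E
```

```text
pics
side [ 0.195 -0.668  0.604] 462.90749923578073
beam 0.74 [280. 366. 452. 439.] [[0.394, -0.328, 0.001], [0.511, -0.291, 0.033], [0.651, -0.249, 0.035]]
batt 0.69 [180. 170. 294. 215.] [[0.439, 0.167, 0.157], [0.531, 0.232, 0.167], [0.64, 0.323, 0.168]]
pile 0.84 [180. 196. 296. 272.] [[0.428, 0.16, 0.026], [0.512, 0.167, 0.108], [0.631, 0.301, 0.155]]
trolley 0.79 [197. 249. 396. 385.] [[0.397, -0.178, 0.025], [0.483, -0.122, 0.056], [0.651, 0.104, 0.059]]
open_posts 0.87 [275. 220. 368. 312.] [[0.567, -0.135, 0.06], [0.597, -0.098, 0.111], [0.632, 0.088, 0.131]]
open_posts 0.36 [279. 364. 450. 440.] [[0.395, -0.328, 0.002], [0.513, -0.291, 0.033], [0.652, -0.251, 0.035]]
set_posts 0.91 [214. 227. 303. 342.] [[0.431, -0.162, 0.063], [0.449, -0.081, 0.134], [0.48, 0.096, 0.153]]
spare_post 0.59 [337. 221. 358. 253.] [[0.733, 0.087, 0.005], [0.754, 0.101, 0.051], [0.778, 0.131, 0.075]]
brush_bowl 0.69 [386. 235. 434. 294.] [[0.743, -0.109, -0.001], [0.79, -0.068, 0.036], [0.855, 0.023, 0.079]]
brush_bowl 0.46 [198. 246. 393. 384.] [[0.397, -0.178, 0.025], [0.479, -0.123, 0.056], [
[... 1765 characters left out ...]
clock': 1.0, 'joint_pos': array([ 1.22000989e+00,  2.75907216e-01,  1.50487953e+00,  6.29270111e-06,
        1.36068545e+00, -1.20988700e-01]), 'joint_velocities': array([ 0.00088969,  0.0007647 ,  0.00079368, -0.00083243,  0.00234026,
        0.00113848]), 'joint_efforts': array([ 4.16000676e-04, -4.04468286e+01, -2.37498665e+01,  7.02733942e-02,
        2.49281712e-02, -4.42955454e-06]), 'tool_pos': array([0.13098858, 0.55993517, 0.20549707]), 'ee_rot': array([3.14147233e+00, 8.42978750e-06, 2.91179360e+00]), 'contact_force': array([-0.45883154,  0.67135458,  0.45584617]), 'wrist_torque': array([-0.0115306 ,  0.00207482, -0.00553286]), 'finger_force': 0.0, 'grip_width': 1.0011585768146392}
```

Run:
```python
from h import *
from scipy import ndimage
def rect(P):
    r=cv2.minAreaRect((P[:,:2]*1000).astype(np.float32)); return np.round(r[0],1),np.round(r[1],1),round(r[2],2)
for n in ['top','side']:
    bot.snapshot(n); d=np.load(n+'0.npy')
    for q,lo,hi in [('beam',.030,.042),('batt',.160,.176),('set_posts',.147,.160),('open_posts',.126,.14),('open_posts',.112,.124),('pile',.15,.162)]:
        r=bot.masks_of(n,q)[0]; m=ndimage.binary_erosion(r['mask'],iterations=0)
        P,_,_=cloud(n,d,m); P=P[(P[:,2]>lo)&(P[:,2]<hi)]
        if len(P)<20: print(n,q,'few'); continue
        print(n,q,lo,len(P),'zmed',round(np.median(P[:,2]),4),rect(P))
        if q=='open_posts':
            for s in (-1,1):
                Q=P[(P[:,1]*s>0)]
                if len(Q)>10: print('   ',s,rect(Q),np.round(Q.mean(0),4))
a=cv2.imread('pics/top0.png')[90:390,110:510]; cv2.imwrite('pics/t1.png',cv2.resize(a,(800,600)))
```

```text
top beam few
top batt few
top set_posts few
top open_posts few
top open_posts few
top pile few
side beam few
side batt few
side set_posts few
side open_posts few
side open_posts few
side pile few
```

View pics/side0.png

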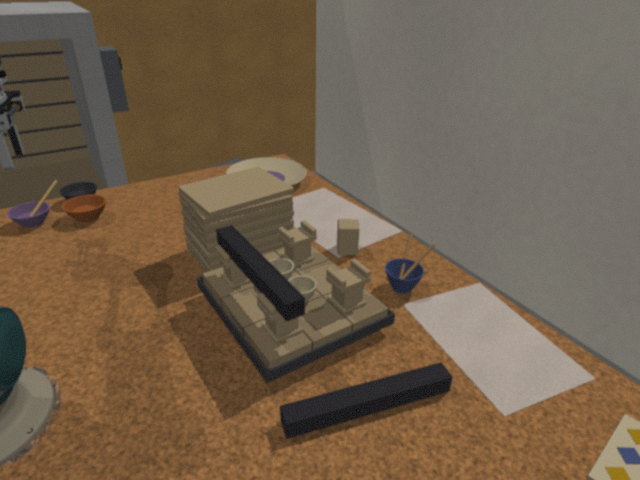

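View pics/top0.png

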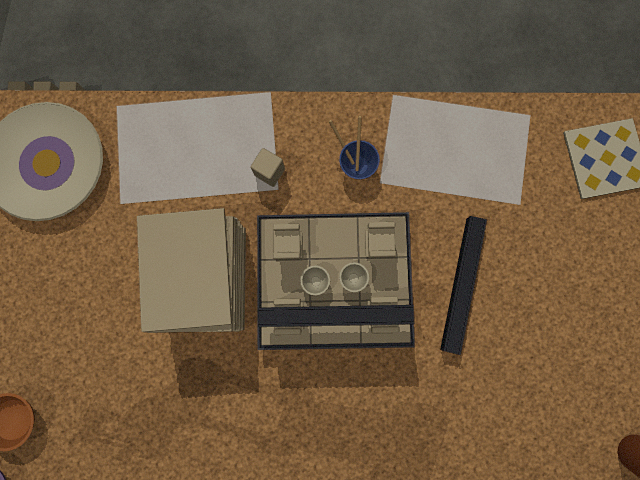

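Side view: batt/pile at (237,220), fixed beam (258,270), empty saddles (298,243) and (347,285), loose beam (365,400). Top: batt (185,270), empty saddles (287,240)/(381,237), loose beam (464,285), agreeing with the networks. The erosion call with iterations=0 emptied the masks; fixing that.

Run:
```python
from h import *
def rect(P):
    r=cv2.minAreaRect((P[:,:2]*1000).astype(np.float32)); return np.round(r[0],1),np.round(r[1],1),round(r[2],2)
for n in ['top','side']:
    bot.snapshot(n); d=np.load(n+'0.npy')
    for q,lo,hi in [('beam',.030,.042),('batt',.160,.176),('set_posts',.147,.160),('open_posts',.126,.14),('open_posts',.112,.124),('pile',.15,.162),('trolley',.05,.065)]:
        P,_,_=cloud(n,d,bot.masks_of(n,q)[0]['mask']); P=P[(P[:,2]>lo)&(P[:,2]<hi)]
        if len(P)<20: print(n,q,'few'); continue
        print(n,q,lo,len(P),'zmed',round(np.median(P[:,2]),4),rect(P))
        if q=='open_posts':
            for s in (-1,1):
                Q=P[(P[:,1]*s>0)]
                if len(Q)>10: print('   ',s,rect(Q),np.round(Q.mean(0),4))
```

```text
top beam 0.03 2415 zmed 0.0343 (array([ 527.4, -285.6]), array([ 36.5, 279.7]), 77.38)
top batt 0.16 10325 zmed 0.1674 (array([543.7, 252.9]), array([210.1, 161.3]), 5.51)
top set_posts 0.147 3055 zmed 0.1524 (array([462.9, -22.9]), array([ 35. , 280.5]), 1.58)
top open_posts 0.126 598 zmed 0.1309 (array([602.4, -19.6]), array([ 65.2, 225.6]), 1.63)
    -1 (array([ 605.1, -108.6]), array([64.9, 48.4]), 0.57) [ 0.6039 -0.1081  0.1309]
    1 (array([599.8,  69.7]), array([64.6, 47.1]), 1.01) [0.598  0.0695 0.131 ]
top open_posts 0.112 1212 zmed 0.1174 (array([598.5, -20. ]), array([ 58.2, 228.5]), 1.6)
    -1 (array([ 600.3, -108.9]), array([56.8, 50. ]), 0.86) [ 0.6052 -0.1086  0.1174]
    1 (array([596.1,  70.3]), array([58.5, 47.6]), 0.9) [0.6003 0.0696 0.1175]
top pile 0.15 677 zmed 0.1552 (array([521.6, 179. ]), array([ 94.1, 229. ]), 67.05)
top trolley 0.05 11086 zmed 0.0573 (array([532.3, -19.1]), array([267.1, 306.2]), 0.59)
side beam 0.03 3432 zmed 0.0338 (array([ 527.6, -286.2]), array([ 38.3, 280.8]), 77.49)
side batt 0.16 2939 zmed 0.1667 (array([541.6, 249.6]), array([211.9, 161.9]), 5.05)
side set_posts 0.147 1904 zmed 0.1517 (array([461.8, -23.9]), array([ 36. , 281.2]), 1.81)
side open_posts 0.126 405 zmed 0.13 (array([601.3, -19.8]), array([ 66.3, 229.9]), 1.72)
    -1 (array([ 604. , -109.7]), array([66.3, 50. ]), 1.72) [ 0.6008 -0.1126  0.1298]
    1 (array([598.8,  69.3]), array([66.4, 50.7]), 0.62) [0.5945 0.0663 0.1296]
side open_posts 0.112 881 zmed 0.1167 (array([600. , -19.7]), array([ 65.5, 232. ]), 1.99)
    -1 (array([ 603.3, -109.2]), array([65.8, 52.3]), 1.23) [ 0.6041 -0.1149  0.1172]
    1 (array([597.2,  69.4]), array([64.6, 53.7]), 2.25) [0.5984 0.0641 0.1171]
side pile 0.15 542 zmed 0.1538 (array([469.7, 143.2]), array([250.9, 258.7]), 57.31)
side trolley 0.05 6111 zmed 0.0567 (array([531.9, -22.5]), array([251.2, 294. ]), 1.72)
```

Request:
apply_moves:
  increments:
    - [[-0.72, -0.92, 0], [0, 0, 0], 94]
    - [[-0.72, -0.92, 0], [0, 0, 0], 94]
    - [[-0.72, -0.92, 0], [0, 0, 0], 94]
    - [[-0.72, -0.92, 0], [0, 0, 0], 94]
    - [[-0.72, -0.92, 0], [0, 0, 0], 94]
    - [[-0.72, -0.92, 0], [0, 0, 0], 94]
    - [[-0.72, -0.92, 0], [0, 0, 0], 94]
    - [[-0.72, -0.92, 0], [0, 0, 0], 94]

```text
clock: 3.5
tool_pos: [0.3283, 0.1344, 0.2059]
ee_rot: [3.141, 0.002, 2.912]
contact_force: [0.1, 0.6, -0.1]
grip_width: 0.999
finger_force: 0.0
```

```bash
cat >> h.py <<'E'
from scipy.spatial.transform import Rotation as Ro
def go(x,y,z,yawdeg):
    s=bot.sense(); R=Ro.from_euler('xyz',s['ee_rot']); T=Ro.from_euler('xyz',[np.pi,0,np.radians(yawdeg)])
    print('pos',np.round(s['tool_pos'],4),'rot',np.round(np.degrees(s['ee_rot']),2),'t',s['clock'],'F',np.round(s['contact_force'],1))
    print('shift50',np.round(R.inv().apply(np.array([x,y,z])-s['tool_pos'])/.05,2),'turn6',np.round(np.degrees((R.inv()*T).as_rotvec())/6,2))
E
python3 -c "
from h import *
go(.5275,-.286,.1,167.45)"
```

```text
pos [0.3283 0.1344 0.2059] rot [1.7994e+02 9.0000e-02 1.6685e+02] t 3.5 F [ 0.1  0.6 -0.1]
shift50 [-5.79 -7.28  2.12] turn6 [ 0.01  0.02 -0.1 ]
```

Request:
apply_moves:
  increments:
    - [[-0.72, -0.91, 0], [0, 0, 0], 94]
    - [[-0.72, -0.91, 0], [0, 0, 0], 94]
    - [[-0.72, -0.91, 0], [0, 0, 0], 94]
    - [[-0.72, -0.91, 0], [0, 0, 0], 94]
    - [[-0.72, -0.91, 0], [0, 0, -0.1], 94]
    - [[-0.72, -0.91, 0], [0, 0, 0], 80]
    - [[-0.73, -0.91, 0.5], [0, 0, 0], 80]
    - [[-0.73, -0.91, 0.7], [0, 0, 0], 80]

```text
clock: 4.5
tool_pos: [0.5267, -0.281, 0.1489]
ee_rot: [-3.141, 0.003, 2.922]
contact_force: [0.2, 0.2, 0.0]
grip_width: 0.853
finger_force: 0.0
```

```bash
python3 -c "
from h import *
go(.5275,-.286,.006,167.45)"
```

```text
pos [ 0.5267 -0.281   0.1489] rot [-1.7995e+02  1.7000e-01  1.6739e+02] t 4.5 F [0.2 0.2 0. ]
shift50 [-0.03 -0.09  2.86] turn6 [-0.01  0.03 -0.01]
```

Request:
apply_moves:
  increments:
    - [[0, 0, 0.6], [0, 0, 0], 80]
    - [[0, 0, 0.6], [0, 0, 0], 80]
    - [[0, 0, 0.6], [0, 0, 0], 80]
    - [[0, 0, 0.4], [0, 0, 0], 80]
    - [[0, 0, 0.2], [0, 0, 0], 80]
    - [[0, 0, 0], [0, 0, 0], 80]

```text
clock: 5.25
tool_pos: [0.5251, -0.2783, 0.0283]
ee_rot: [3.141, -0.001, 2.922]
contact_force: [0.5, 0.1, -0.5]
grip_width: 0.85
finger_force: 0.0
```

```bash
python3 -c "
from h import *
go(.5275,-.286,.006,167.45)"
```

```text
pos [ 0.5251 -0.2783  0.0283] rot [ 1.7997e+02 -5.0000e-02  1.6743e+02] t 5.25 F [ 0.5  0.1 -0.5]
shift50 [-0.08 -0.14  0.45] turn6 [ 0.   -0.01 -0.  ]
```

Request:
apply_moves:
  increments:
    - [[-0.08, -0.15, 0.2], [0, 0, 0], 80]
    - [[0, 0, 0.2], [0, 0, 0], 80]
    - [[0, 0, 0.04], [0, 0, 0], 80]
    - [[0, 0, 0], [0, 0, 0], 20]
    - [[0, 0, 0], [0, 0, 0], 20]
    - [[0, 0, 0], [0, 0, 0], 20]
    - [[0, 0, 0], [0, 0, 0], 20]
    - [[0, 0, 0], [0, 0, 0], 20]

```text
clock: 6.25
tool_pos: [0.5277, -0.2862, 0.0068]
ee_rot: [3.141, 0.0, 2.922]
contact_force: [-0.2, 0.2, 0.9]
grip_width: 0.374
finger_force: 30.0
```

Request:
apply_moves:
  increments:
    - [[0, 0, -0.3], [0, 0, 0], 20]
    - [[0, 0, -0.6], [0, 0, 0], 20]
    - [[0, 0, -0.6], [0, 0, 0], 20]
    - [[0, 0, -0.6], [0, 0, 0.4], 20]
    - [[0, 0, -0.6], [0, 0, 0.8], 20]
    - [[0, 0, -0.6], [0, 0, 1.0], 20]
    - [[0, 0, -0.5], [0, 0, 1.0], 20]
    - [[0, 0, 0], [0, 0, 1.0], 20]

```text
clock: 7.25
tool_pos: [0.5284, -0.2873, 0.1997]
ee_rot: [3.142, 0.005, 2.479]
contact_force: [0.7, 0.2, -5.3]
grip_width: 0.369
finger_force: 30.0
```

```bash
python3 -c "
from h import *
go(.5275,-.286,.190,91.65)"
```

```text
pos [ 0.5284 -0.2873  0.1997] rot [180.     0.27 142.04] t 7.25 F [ 0.7  0.2 -5.3]
shift50 [0.03 0.01 0.19] turn6 [0.02 0.04 8.4 ]
```

Request:
apply_moves:
  increments:
    - [[0, 0, 0], [0, 0, 1.0], 20]
    - [[0, 0, 0], [0, 0, 1.0], 20]
    - [[0, 0, 0], [0, 0, 1.0], 20]
    - [[0, 0, 0], [0, 0, 1.0], 20]
    - [[0, 0, 0], [0, 0, 1.0], 20]
    - [[0, 0, 0], [0, 0, 1.0], 20]
    - [[0, 0, 0], [0, 0, 1.0], 20]
    - [[0, 0, 0], [0, 0, 1.0], 20]

```text
clock: 8.25
tool_pos: [0.5269, -0.2863, 0.1968]
ee_rot: [-3.141, -0.0, 1.641]
contact_force: [0.2, 0.4, -4.3]
grip_width: 0.371
finger_force: 30.0
```

```bash
python3 -c "
from h import *
go(.6022,-.0197,.190,91.65)"
```

```text
pos [ 0.5269 -0.2863  0.1968] rot [-1.7995e+02 -3.0000e-02  9.4030e+01] t 8.25 F [ 0.2  0.4 -4.3]
shift50 [5.21 1.88 0.14] turn6 [-0.01 -0.    0.4 ]
```

Request:
apply_moves:
  increments:
    - [[0.4, 0.14, 0], [0, 0, 0.2], 20]
    - [[0.8, 0.28, 0], [0, 0, 0.17], 20]
    - [[0.9, 0.3, 0], [0, 0, 0], 20]
    - [[0.9, 0.3, 0], [0, 0, 0], 20]
    - [[0.9, 0.3, 0], [0, 0, 0], 20]
    - [[0.8, 0.3, 0], [0, 0, 0], 20]
    - [[0.4, 0.15, 0], [0, 0, 0], 20]
    - [[0.1, 0.1, 0], [0, 0, 0], 20]

```text
clock: 9.25
tool_pos: [0.6102, -0.0225, 0.1967]
ee_rot: [-3.141, 0.001, 1.608]
contact_force: [0.2, -0.5, -4.6]
grip_width: 0.372
finger_force: 30.0
```

```bash
cat > m.py <<'E'
import sys
from h import *
def rect(P):
    r=cv2.minAreaRect((P[:,:2]*1000).astype(np.float32)); return np.round(r[0],1),np.round(r[1],1),round(r[2],2)
q,lo,hi,tag=sys.argv[1],float(sys.argv[2]),float(sys.argv[3]),sys.argv[4]
for n in ['top','side']:
    p,d=bot.snapshot(n); cv2.imwrite(f'pics/{n}{tag}.png',p[:,:,::-1])
    for r in bot.masks_of(n,q)[:3]:
        P,_,_=cloud(n,d,r['mask']); P=P[(P[:,2]>lo)&(P[:,2]<hi)]
        if len(P)>50: print(n,q,round(r['conf'],2),len(P),np.round(np.percentile(P[:,2],[5,50,95]),4),rect(P))
        if len(P)>50:
            A=np.c_[P[:,:2],np.ones(len(P))]; print('   slopes',np.round(np.linalg.lstsq(A,P[:,2],rcond=None)[0][:2],4))
E
python3 m.py beam .14 .25 1; python3 -c "
from h import *
go(.6022,-.0197,.190,91.65)"
```

```text
top beam 0.57 1632 [0.2081 0.224  0.2268] (array([609.6, -24.3]), array([ 36.1, 279.4]), 2.03)
   slopes [0.2277 0.007 ]
side beam 0.59 2581 [0.1925 0.2186 0.2246] (array([6.054e+02, 2.000e-01]), array([ 52.9, 334.5]), 1.84)
   slopes [0.3353 0.0311]
pos [ 0.61   -0.0245  0.1966] rot [-1.7996e+02  5.0000e-02  9.1950e+01] t 9.45 F [ 1.  -0.9 -4.1]
shift50 [ 0.1  -0.15  0.13] turn6 [-0.01  0.01  0.05]
```

Request:
apply_moves:
  increments:
    - [[0.1, -0.16, 0], [0, 0, 0.05], 20]
    - [[0, 0, 0.3], [0, 0, 0], 20]
    - [[0, 0, 0.4], [0, 0, 0], 20]
    - [[0, 0, 0.2], [0, 0, 0], 20]
    - [[0, 0, 0], [0, 0, 0], 20]

```text
clock: 10.07
tool_pos: [0.6013, -0.0184, 0.1504]
ee_rot: [-3.139, -0.0, 1.601]
contact_force: [-0.5, 0.4, -3.3]
grip_width: 0.373
finger_force: 30.0
```

```bash
python3 m.py beam .16 .25 2; python3 -c "
from h import *
go(.6022,-.0197,.1258,91.65)
cv2.imwrite('pics/s2c.png',cv2.resize(cv2.imread('pics/side2.png')[180:380,180:420],(720,600)))"
```

```text
top beam 0.79 1372 [0.1741 0.1779 0.1808] (array([600.5, -19.6]), array([ 35.4, 277.9]), 1.48)
   slopes [0.0498 0.0025]
side beam 0.84 1757 [0.1626 0.1784 0.1801] (array([569.9, -20.9]), array([ 98.9, 282.4]), 2.0)
   slopes [-0.0139 -0.0026]
pos [ 0.6028 -0.0185  0.1524] rot [1.7991e+02 1.0000e-02 9.1710e+01] t 10.275 F [-0.3 -0.1 -4.5]
shift50 [-0.02 -0.01  0.53] turn6 [0.02 0.   0.01]
```

View pics/s2c.png

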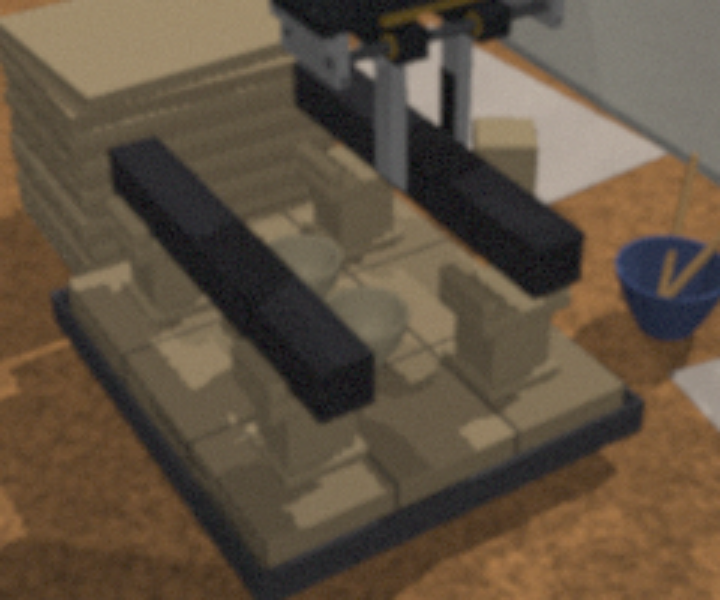

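The crop shows the held beam hovering over both empty saddles (end at about (550,265)), level and aligned; both views agree with the target within 2 mm. Lowering.

Request:
apply_moves:
  increments:
    - [[-0.02, 0, 0.14], [0, 0, 0], 20]
    - [[0, 0, 0.14], [0, 0, 0], 20]
    - [[0, 0, 0.06], [0, 0, 0], 20]
    - [[0, 0, 0.06], [0, 0, 0], 20]
    - [[0, 0, 0.04], [0, 0, 0], 20]
    - [[0, 0, 0.02], [0, 0, 0], 20]
    - [[0, 0, 0], [0, 0, 0], 20]

```text
clock: 11.15
tool_pos: [0.6022, -0.0193, 0.1287]
ee_rot: [3.142, -0.0, 1.601]
contact_force: [0.3, 0.3, -4.2]
grip_width: 0.374
finger_force: 30.0
```

```bash
python3 -c "
from h import *
go(.6022,-.0197,.1250,91.65)"
```

```text
pos [ 0.6022 -0.0193  0.1287] rot [180.    -0.    91.71] t 11.15 F [ 0.3  0.3 -4.2]
shift50 [-0.01 -0.    0.07] turn6 [ 0.   -0.    0.01]
```

Request:
apply_moves:
  increments:
    - [[0, 0, 0.02], [0, 0, 0], 20]
    - [[0, 0, 0.02], [0, 0, 0], 20]
    - [[0, 0, 0.02], [0, 0, 0], 20]
    - [[0, 0, 0], [0, 0, 0], 20]

```text
clock: 11.65
tool_pos: [0.6021, -0.0193, 0.1256]
ee_rot: [-3.141, -0.0, 1.601]
contact_force: [-0.1, 0.1, -4.5]
grip_width: 0.368
finger_force: 30.0
```

Request:
apply_moves:
  increments:
    - [[0, 0, 0.02], [0, 0, 0], 20]
    - [[0, 0, 0.01], [0, 0, 0], 20]
    - [[0, 0, 0], [0, 0, 0], 20]

```text
clock: 12.02
tool_pos: [0.6023, -0.0193, 0.1248]
ee_rot: [3.141, 0.0, 1.601]
contact_force: [-1.2, 1.3, 1.5]
grip_width: 0.371
finger_force: 30.0
```

Request:
apply_moves:
  increments:
    - [[0, 0, 0], [0, 0, 0], 42]
    - [[0, 0, 0], [0, 0, 0], 52]
    - [[0, 0, 0], [0, 0, 0], 60]
    - [[0, 0, -0.3], [0, 0, 0], 60]
    - [[0, 0, -0.6], [0, 0, 0], 60]
    - [[0, 0, -0.8], [0, 0, 0], 60]
    - [[0, 0, -0.8], [0, 0, 0], 60]

```text
clock: 12.9
tool_pos: [0.6023, -0.0193, 0.2515]
ee_rot: [3.14, 0.0, 1.601]
contact_force: [0.5, 0.5, 1.1]
grip_width: 0.641
finger_force: 0.0
```

```bash
python3 m.py beam .145 .162 3;python3 m.py batt .15 .18 3b; python3 -c "
from h import *
go(.536,.40,.26,95.3)
cv2.imwrite('pics/s3c.png',cv2.resize(cv2.imread('pics/side3.png')[180:380,180:420],(720,600)))"
```

```text
top beam 0.55 1162 [0.1491 0.1522 0.1553] (array([601.7, -20.7]), array([ 35.8, 279.7]), 1.58)
   slopes [ 0.0132 -0.0004]
side beam 0.94 1606 [0.147  0.1517 0.1531] (array([599.9, -22.1]), array([ 37.1, 282. ]), 1.72)
   slopes [0.0606 0.003 ]
top batt 0.67 10392 [0.1643 0.1673 0.1702] (array([543.9, 252.2]), array([210.8, 161.7]), 5.59)
   slopes [-0.0002  0.0028]
side batt 0.58 3199 [0.1588 0.1666 0.168 ] (array([541.6, 251.5]), array([210.9, 166.3]), 5.65)
   slopes [0.004  0.0177]
side batt 0.54 491 [0.1505 0.154  0.1559] (array([489.7, 172.8]), array([171.1, 255.8]), 56.85)
   slopes [0.0005 0.0069]
pos [ 0.6013 -0.0192  0.2477] rot [-1.7984e+02 -3.0000e-02  9.1710e+01] t 13.3 F [ 0.3  0.  -0.2]
shift50 [ 8.42 -1.06 -0.24] turn6 [-0.03 -0.01 -0.6 ]
```

View pics/s3c.png

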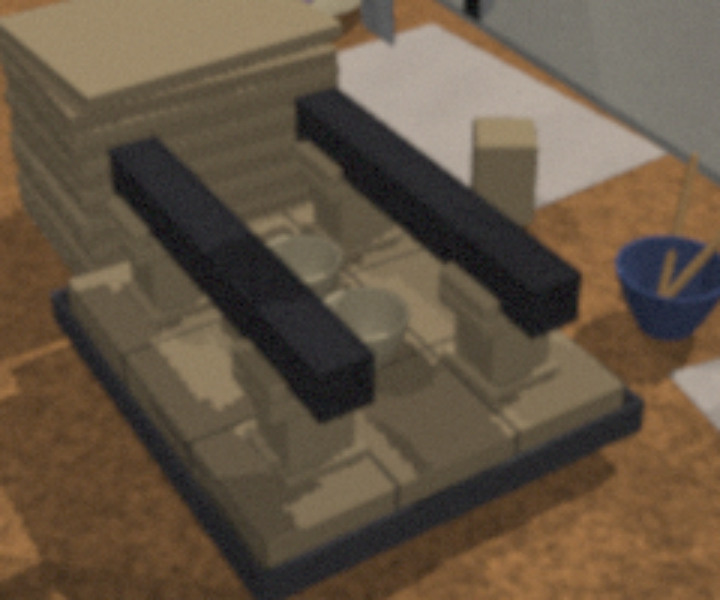

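Beam lies level in both saddles (ends at (320,100) and (555,300) in the crop), about equal overhang. Now going behind the batt.

```bash
python3 -c "
from h import *
go(.532,.370,.25,91.71)"
```

```text
pos [ 0.6013 -0.0192  0.2477] rot [-1.7984e+02 -3.0000e-02  9.1710e+01] t 13.3 F [ 0.3  0.  -0.2]
shift50 [ 7.82 -1.15 -0.04] turn6 [-0.03 -0.01  0.  ]
```

Request:
apply_moves:
  increments:
    - [[0.9, -0.15, 0], [0, 0, 0], 94]
    - [[1, -0.15, 0], [0, 0, 0], 94]
    - [[1, -0.15, 0], [0, 0, 0], 94]
    - [[1, -0.15, 0], [0, 0, 0], 94]
    - [[1, -0.15, 0], [0, 0, 0], 94]
    - [[1, -0.15, 0], [0, 0, 0], 94]
    - [[1, -0.15, 0], [0, 0, 0], 94]
    - [[0.9, -0.1, 0], [0, 0, -0.6], 94]

```text
clock: 14.3
tool_pos: [0.532, 0.3703, 0.2479]
ee_rot: [-3.14, 0.001, 1.666]
contact_force: [0.3, 0.6, -0.5]
grip_width: 0.996
finger_force: 0.0
```

```bash
python3 -c "
from h import *
go(.532,.370,.160,95.5)"
```

```text
pos [0.532  0.3703 0.2479] rot [-1.7988e+02  5.0000e-02  9.5450e+01] t 14.3 F [ 0.3  0.6 -0.5]
shift50 [-0.    0.    1.76] turn6 [-0.02  0.01 -0.01]
```

Request:
apply_moves:
  increments:
    - [[0, 0, 0.5], [0, 0, 0], 94]
    - [[0, 0, 0.6], [0, 0, 0], 94]
    - [[0, 0, 0.4], [0, 0, 0], 94]
    - [[0, 0, 0.25], [0, 0, 0], 94]
    - [[0, 0, 0], [0, 0, 0], 94]

```text
clock: 14.92
tool_pos: [0.5324, 0.3684, 0.1603]
ee_rot: [-3.139, 0.001, 1.663]
contact_force: [-0.4, -0.0, 1.1]
grip_width: 0.999
finger_force: 0.0
```

```bash
python3 m.py batt .15 .18 4; python3 -c "
from h import *
go(.5345,.3396,.160,95.5)"
```

```text
top batt 0.57 10464 [0.1641 0.1673 0.1703] (array([542.7, 252.1]), array([212.8, 162.3]), 5.68)
   slopes [0.0012 0.004 ]
side batt 0.83 3142 [0.1602 0.1666 0.1681] (array([541.3, 251.7]), array([211.5, 165.1]), 5.7)
   slopes [0.0003 0.0153]
pos [0.5337 0.369  0.1627] rot [ 1.799e+02 -5.000e-02  9.530e+01] t 15.125 F [ 0.9 -0.4  0.1]
shift50 [-0.59 -0.04  0.05] turn6 [ 0.02 -0.01 -0.03]
```

Request:
apply_moves:
  increments:
    - [[-0.3, 0, 0], [0, 0, 0], 94]
    - [[-0.2, 0, 0], [0, 0, 0], 94]
    - [[-0.1, 0, 0], [0, 0, 0], 94]
    - [[-0.1, 0, 0], [0, 0, 0], 94]
    - [[-0.1, 0, 0], [0, 0, 0], 94]
    - [[-0.1, 0, 0], [0, 0, 0], 94]

```text
clock: 15.88
tool_pos: [0.5373, 0.3261, 0.1623]
ee_rot: [3.14, -0.005, 1.663]
contact_force: [-0.9, 4.7, 0.1]
grip_width: 1.001
finger_force: 2.9
```

```bash
python3 m.py batt .15 .18 5; python3 -c "
from h import *
go(.5295,.0666,.160,91.65)"
```

```text
top batt 0.65 10437 [0.1642 0.1673 0.1703] (array([543.7, 239. ]), array([211.8, 166.1]), 5.24)
   slopes [ 0.0001 -0.0001]
side batt 0.82 3268 [0.1594 0.1666 0.1681] (array([542.7, 234.5]), array([211. , 164.7]), 5.38)
   slopes [0.0037 0.0183]
pos [0.5373 0.3252 0.1622] rot [ 1.7995e+02 -1.7000e-01  9.5290e+01] t 16.075 F [0.2 4.5 1.5]
shift50 [-5.14 -0.63  0.03] turn6 [ 0.01 -0.03  0.61]
```

Request:
apply_moves:
  increments:
    - [[-0.2, -0.02, 0], [0, 0, 0.07], 94]
    - [[-0.25, -0.02, 0], [0, 0, 0.08], 94]
    - [[-0.25, -0.02, 0], [0, 0, 0.08], 94]
    - [[-0.25, -0.02, 0], [0, 0, 0.08], 94]
    - [[-0.25, -0.02, 0], [0, 0, 0.08], 94]
    - [[-0.25, -0.02, 0], [0, 0, 0.08], 94]
    - [[-0.25, -0.02, 0], [0, 0, 0.07], 94]
    - [[-0.2, -0.02, 0], [0, 0, 0.06], 94]

```text
clock: 17.08
tool_pos: [0.5366, 0.2311, 0.1632]
ee_rot: [3.138, -0.006, 1.6]
contact_force: [1.2, 8.7, 5.8]
grip_width: 1.0
finger_force: 4.5
```

```bash
python3 m.py batt .15 .18 6; python3 -c "
from h import *
go(.5315,.0671,.160,91.65)
cv2.imwrite('pics/s6c.png',cv2.resize(cv2.imread('pics/side6.png')[140:380,140:428],(720,600)))"
```

```text
top batt 0.89 10065 [0.1634 0.1668 0.17  ] (array([539.6, 140.8]), array([209.1, 158.7]), 1.35)
   slopes [-0.0014  0.021 ]
side batt 0.87 4170 [0.1576 0.1655 0.1683] (array([536.6, 151.7]), array([211.6, 190. ]), 1.78)
   slopes [0.0031 0.0426]
pos [0.5363 0.2293 0.1628] rot [ 1.7984e+02 -1.0000e-01  9.1690e+01] t 17.275 F [1.9 5.1 3.7]
shift50 [-3.24 -0.19  0.05] turn6 [ 0.03 -0.02  0.01]
```

View pics/s6c.png

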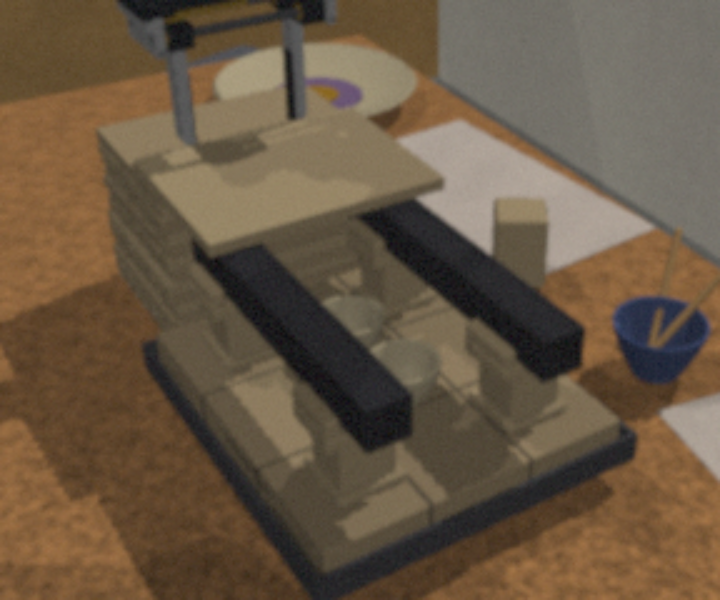

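The crop shows the batt (centre about (300,190)) reaching over both beam ends, square, still pushed by both fingers. Continuing.

Request:
apply_moves:
  increments:
    - [[-0.2, -0.02, 0], [0, 0, 0], 94]
    - [[-0.25, -0.02, 0], [0, 0, 0], 94]
    - [[-0.25, -0.03, 0], [0, 0, 0], 94]
    - [[-0.25, -0.03, 0], [0, 0, 0], 94]
    - [[-0.25, -0.03, 0], [0, 0, 0], 94]
    - [[-0.25, -0.03, 0], [0, 0, 0], 94]
    - [[-0.25, -0.03, 0], [0, 0, 0], 94]
    - [[-0.2, -0.02, 0], [0, 0, 0], 94]

```text
clock: 18.27
tool_pos: [0.5272, 0.134, 0.1614]
ee_rot: [-3.141, -0.002, 1.601]
contact_force: [0.8, 6.2, 0.6]
grip_width: 0.998
finger_force: 3.1
```

```bash
python3 m.py batt .15 .18 7; python3 -c "
from h import *
go(.5295,.0675,.160,91.65)"
```

```text
top batt 0.91 9646 [0.1614 0.1644 0.1673] (array([529.8,  40.4]), array([210.2, 154.5]), 0.57)
   slopes [-0.0001  0.0003]
side batt 0.59 5046 [0.1575 0.1637 0.165 ] (array([527.7,  45.2]), array([210.4, 171.2]), 1.95)
   slopes [0.0021 0.0142]
pos [0.5271 0.1326 0.1614] rot [-1.7991e+02  1.0000e-01  9.1720e+01] t 18.475 F [1.  1.2 1.1]
shift50 [-1.3   0.01  0.03] turn6 [-0.01  0.02  0.01]
```

Request:
apply_moves:
  increments:
    - [[-0.2, 0, 0], [0, 0, 0], 94]
    - [[-0.25, 0.01, 0], [0, 0, 0], 94]
    - [[-0.25, 0.01, 0], [0, 0, 0], 94]
    - [[-0.25, 0, 0], [0, 0, 0], 94]
    - [[-0.15, 0, 0], [0, 0, 0], 94]
    - [[-0.1, 0, 0], [0, 0, 0], 94]
    - [[-0.05, 0, 0], [0, 0, 0], 94]
    - [[0, 0, 0], [0, 0, 0], 94]

```text
clock: 19.48
tool_pos: [0.5299, 0.0719, 0.1614]
ee_rot: [-3.14, -0.002, 1.601]
contact_force: [-0.3, 4.8, 0.4]
grip_width: 1.0
finger_force: 2.5
```

```bash
python3 m.py batt .157 .18 8; python3 -c "
from h import *
go(.5295,.0675,.160,91.65)"
```

```text
top batt 0.8 7586 [0.1615 0.1644 0.1674] (array([532.2, -36. ]), array([210., 126.]), 0.45)
   slopes [-0.0003  0.0005]
side batt 0.93 5584 [0.1611 0.1638 0.1651] (array([531.3, -18.9]), array([212. , 163.6]), 1.46)
   slopes [0.0018 0.0057]
pos [0.5299 0.0719 0.1614] rot [-1.7992e+02 -9.0000e-02  9.1720e+01] t 19.675 F [-0.6  4.3  1.2]
shift50 [-0.09 -0.01  0.03] turn6 [-0.01 -0.02  0.01]
```

Request:
apply_moves:
  increments:
    - [[-0.05, 0, 0], [0, 0, 0], 94]
    - [[-0.03, 0, 0], [0, 0, 0], 94]
    - [[0, 0, 0], [0, 0, 0], 94]

```text
clock: 20.05
tool_pos: [0.53, 0.0681, 0.1614]
ee_rot: [-3.14, -0.002, 1.601]
contact_force: [-0.2, 5.6, 0.9]
grip_width: 1.002
finger_force: 2.8
```

Request:
apply_moves:
  increments:
    - [[0.3, 0, 0], [0, 0, 0], 94]
    - [[0.6, 0, 0], [0, 0, 0], 94]
    - [[0.3, 0, -0.6], [0, 0, 0], 94]
    - [[0.6, 0, -0.9], [0, 0, 0], 94]
    - [[0.9, 0, -0.6], [0, 0, 0], 94]
    - [[1, 0, 0], [0, 0, 0], 94]
    - [[1, 0, 0], [0, 0, 0], 94]
    - [[0.8, 0, 0], [0, 0, 0], 94]

```text
clock: 21.05
tool_pos: [0.5221, 0.3433, 0.2664]
ee_rot: [3.141, 0.002, 1.602]
contact_force: [0.5, 0.6, -0.1]
grip_width: 1.0
finger_force: 0.0
```

```bash
python3 m.py batt .157 .18 9
python3 - <<'E'
from h import *
def rect(P):
    r=cv2.minAreaRect((P[:,:2]*1000).astype(np.float32)); return np.round(r[0],1),np.round(r[1],1),round(r[2],2)
print(bot.sense()['tool_pos'])
for n in ['top','side']:
    p,d=bot.snapshot(n)
    for q in ['beam','set_posts']:
        for r in bot.masks_of(n,q)[:2]:
            P,_,_=cloud(n,d,r['mask']); P=P[(P[:,2]>.145)&(P[:,2]<.157)]
            if len(P)>50: print(n,q,round(r['conf'],2),rect(P))
a=cv2.imread('pics/side9.png')[140:380,140:428];b=cv2.imread('pics/top9.png')[180:380,120:440]
cv2.imwrite('pics/c9.png',np.hstack([cv2.resize(a,(400,333)),cv2.resize(b,(400,333))]))
E
```

```text
top batt 0.64 10366 [0.1615 0.1644 0.1673] (array([532.4, -21.6]), array([210.6, 160.3]), 1.66)
   slopes [-0.0006  0.0006]
side batt 0.72 5632 [0.1613 0.1638 0.1651] (array([530.8, -22.3]), array([211.6, 163.6]), 1.44)
   slopes [0.0021 0.0058]
[0.52207551 0.34182813 0.26602243]
top beam 0.81 (array([601.7, -20.7]), array([ 35.5, 279.4]), 1.64)
top set_posts 0.71 (array([462.9, -22.3]), array([ 34.6, 279.3]), 1.5)
side beam 0.81 (array([600.6, -20.8]), array([ 37. , 282.2]), 1.71)
```

View pics/c9.png

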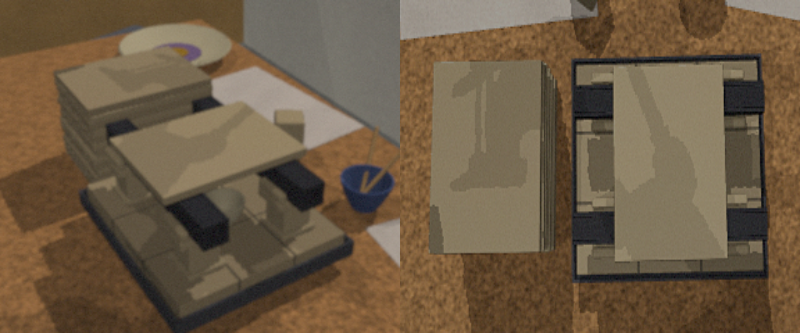

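The batt (side view (210,145), top view (670,160)) lies flat, square and centred at (532.4, -21.6) mm, yaw 1.66°. The beams are at yaw 1.5–1.7° with their midpoint at (532.3, -21.5) mm. The arm is clear, so I'm handing in.

```bash
python3 -c "
from workcell import bot
print(bot.finish_job())"
```

```text
the job is handed in; nothing more can be done
None
```

The job is handed in: the loose beam lies level and evenly placed in both saddles, and the batt lies flat, square and centred on both beams, within about 2 mm in both cameras; the hand-in returned no verdict.

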